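# Close the centrifuge and start it

### The arm

A 7-joint arm with a two-finger parallel gripper is mounted at the origin on the work surface. World frame = base frame: x ahead of the robot, y to its left, z up, the work surface at z = 0. Lengths are in m, angles in rad, forces in N, time in s.
With the tool pointing down it reaches from about 0.425 to 0.95 m from the base axis. Payload 4.7 kg.
Tool frame: the origin (TCP) lies on the centre line of the jaws, within the pads' length; the fingertips stand 17 mm ahead of it and the grasp point (between the pads) lies 2 mm behind it; z points along the fingers, y is the line along which they close (so a half turn about z gives the same grasp; the last joint's range is limited). The gripper opens to 85 mm and grips with 20 to 120 N. Pads are 22 mm wide; open, the fingers measure 114 mm over their backs; the gripper's body (76 mm by 85 mm) begins 54 mm behind the grasp point. The pads swing forward as they close: fully open they stand 13 mm farther back than shut.
Start: joints at [1.288, 0.469, -0.049, 1.532, 0.024, 1.141, -0.082], TCP at [0.17, -0.653, 0.248] pointing down, gripper open.
Joint ranges: [-2.59, 2.59], [-0.33, 1.99], [-1.39, 1.29], [0.1, 2.45], [-1.04, 4.18], [0.21, 1.99], [-2.66, 2.66]. Speed limits (rad/s): [2.57, 2.57, 3.14, 3.14, 3.14, 3.14, 3.14].

### API

Orientations are given as a unit quaternion [w, x, y, z].
In Python, from cell import status, optics, job gives the robot as it stands.
- The arm moves only by the tool send_rows, never from a script. Its argument "series" is a list that holds one entry, the list of rows, each a list of 7 numbers: the shift along the tool's x, y, z in cm, then the turn, a rotation vector about the tool's x, y, z in rad, then the finger opening in cm, from 0 to 8.54. In form: [[[tx, ty, tz, ax, ay, az, hand], ...]]. A call has 1 to 12 rows; each row shifts and turns the commanded pose from where the row before left it, along the tool's axes as they then stand; what a row does not reach is not made up. A row lasts 1/10 s, in which the tool goes at most 50 mm and 8.59 degrees, less where a joint would pass 70% of its speed; a pose out of reach is approached as far as the arm can. A call is refused whole if a number of a shift passes 5 or a number of a turn 0.15, either way. A call with a gripper value outside its range is refused whole. The fingers move at their own pace and stop on an object; "squeeze" is the grip in N (left out, the last holds). Time passes only in rows, so rows that do not move let the fingers close. It gives the time, the measured TCP pose, the force, the opening and the grip force at its end, in the units of the state.
- status.read_state(): the state, without advancing time (a new reading comes with each control period).
- optics.capture(name): name is "side" or "top"; returns a dict with "color" (420x560x3 uint8, red, green, blue), "depth" (420x560 float32, m along the optical axis (not along the pixel's ray), 0 where there is no reading), "fov_y" (degrees; the focal length in pixels is half the picture's height over the tangent of half this angle, whatever the lens; pixels are square), "cx", "cy" (the principal point, pixels), "extrinsics" (4x4, takes a point from camera to world coordinates). Camera axes: x right, y down, z forward; pixel columns grow to the right and rows downward; lengths in m; the calibration is good to about 2 mm. A picture is of the moment at which its call begins.
- job.finish_job(): hands the job in; it is judged then, once.
Trained networks look in a picture, given as the dict that the camera call returned (one of the last four; its "shot" number tells which), for a name from the list of things; names that differ only in an ending like _2 or _b are one class to them, and where a whole thing is asked for, a point or a joint stands for the part that bears it (a point fixed in the world has none). Each returns a list of dicts, best first, with "conf" (0 to 1); they miss things now and then, are a little off and sometimes report something else, mostly with a low value. They report only what shows in the picture. A call takes as long as a camera call.
- optics.spot_in(query, picture): "rect" ([left, top, right, bottom] in pixels, round what is visible of it).
- optics.mark_of(query, picture): "uv" ([column, row] in pixels: a listed point, or the origin of a listed thing).
The state is a dict: "time": time; "q": joint angles; "joint_vel": joint speeds; "effort": joint torques, N m; "position": TCP position; "ee_rot": TCP orientation; "force": force on the tool from outside, world axes, zero at the start; "moment": the same for the moment, N m; "opening": finger opening in m; "gripper_force": force on a finger pad.
Only numpy, scipy, OpenCV 4.12 (cv2) and the standard library are available. Lean on these libraries where they do the work, as an engineer would, in place of code of your own. Each camera call takes 0.05 s, during which the arm holds its last target. There are 200 camera calls.

### The job

The centrifuge is loaded: push its raised lid down with the fingertips, without slamming it, until it lies fully shut, and only then press the large round start key at the right-hand end of its control panel right in and let it come back up. Use the fingertips only: do not lift the lid any wider, do not press the small release key beside the start key, and do not pick up or shift the bottle, beaker and tube rack that stand around.

Things in the scene. Friction and masses are not known exactly. Their poses are not given: they have to be found in the camera images.
- centrifuge: Cream bench centrifuge, fixed, 240 wide (y), 300 deep (x), 165 mm high without the lid. Origin: centre of the underside, at bench height; +x to its back (hinge side), +y to its left seen from the robot, which faces its front. The rotor is under the lid. From 65 to 150 mm in front of the origin the control panel slopes at 20 degrees, from 165 down to 134 mm high at its front edge.
- lid (a joint): Angle of the lid, rad: 0 = fully shut on the housing, growing as the front edge rises; 0.55 to 1.1 at the start. The hinge is stiff: the lid stays where it is left. Pushing it down near the front takes 1 to 4 N. It counts as shut below 0.03. Its front edge should not come down faster than about half a metre per second (3 rad/s).
- lid_hinge (a point): Middle of the lid's hinge axis, which runs along the centrifuge's y at its back, 137 mm behind the centrifuge's origin and 172 mm above the bench. The lid is a flat slab, 236 wide, 26 mm thick, reaching 195 mm forward from this axis; its outer (upper) face lies 22 mm off the axis, square to the lid, and has a dark round window flush in it.
- lid_front (a point): Point on the lid's outer face, on the centre line, 165 mm from the hinge axis and 30 mm short of the front edge: a good place to push. It moves with the lid; its x axis runs along the lid towards the hinge, its z axis out of the outer face. With the lid shut it is 194 mm above the bench.
- start_key_top (a point): Centre of the top of the start key, the larger round key, 30 mm across, at the right-hand (-y) end of the panel, standing 8 mm proud of it. Its z axis points out, square to the panel (up and towards the robot, 20 degrees from vertical).
- start_key (a joint): How far the start key is pushed in, in m: 0 = out, 0.004 = right in; it travels square to the panel, needs about 1 N to begin and 3 N for full travel (somewhat more if not pushed squarely), springs back when let go, and counts as pressed beyond 0.002.
- release_key_top (a point): Centre of the top of the small round lid release key, 16 mm across, 60 mm to the left (+y) of the start key on the same panel, also 8 mm proud. Not to be pressed.
- release_key (a joint): How far the release key is pushed in, in m: 0 = out, 0.004 = right in.
- bottle: Amber glass bottle with a black cap, 70 mm across, 170 mm tall, loose, beside the centrifuge. Origin: centre of the underside. To be left alone.
- beaker: Clear glass beaker, 70 mm across, 90 mm tall, loose, beside the centrifuge. Origin: centre of the underside. To be left alone.
- tube_rack: White tube rack, 110 by 60 mm, 56 mm high with its small tubes, loose, beside the centrifuge. Origin: centre of the underside. To be left alone.

How it is judged:
By the outcome, as a careful person would: the job done as asked, in the order asked, and still so for the second after the job is handed in, with the robot touching nothing.
It also fails if it takes over 48 s, if anything falls off the work surface, if the arm or the gripper's body presses on something with over 40 N, if the wrist force passes 120 N, or if a joint passes its speed limit or range.

## Working session

There is one attempt and no reset: what is moved stays moved. The work goes in short steps, Python scripts to look and compute and a tool call to move; the robot and the scene stay as the last step left them, time stands still between calls to the robot, and variables do not carry over. Pictures are saved under pics/ and viewed, at most 10 in all, crops included, and the job is handed in when it is done.

Besides the shell and the picture viewer there is one more tool, called after "Request:" as a command line: name --argument value ..., lists and objects as JSON in quotes. send_rows: Moves the arm, as the interface text tells. Its arguments: {"type":"object","properties":{"series":{"type":"array"},"squeeze":{"type":"number"}},"required":["series"]}

```bash
mkdir -p pics; cat > h.py <<'E'
import numpy as np,cv2
from cell import status,optics,job
def cap(n,save=None):
    p=optics.capture(n)
    if save: cv2.imwrite('pics/'+save,p['color'][:,:,::-1])
    return p
def f(p): return p['color'].shape[0]/2/np.tan(np.radians(p['fov_y'])/2)
def ray(p,uv):
    d=np.array([(uv[0]-p['cx'])/f(p),(uv[1]-p['cy'])/f(p),1]);E=np.array(p['extrinsics'])
    return E[:3,3],E[:3,:3]@d
def w(p,uv):
    u,v=int(round(uv[0])),int(round(uv[1]))
    a=p['depth'][max(v-1,0):v+2,max(u-1,0):u+2];a=a[a>0]
    o,d=ray(p,uv);return o+d*(np.median(a) if a.size else np.nan)
def tri(r1,r2):
    (a,d),(b,e)=r1,r2
    s=np.linalg.lstsq(np.c_[d,-e],b-a,rcond=None)[0]
    return (a+d*s[0]+b+e*s[1])/2,np.linalg.norm(a+d*s[0]-b-e*s[1])
E
python3 - <<'E'
from h import *
np.set_printoptions(precision=3,suppress=True)
s=status.read_state();print(s['time'],s['position'],s['ee_rot'],s['force'])
ps={n:cap(n,n+'1.png') for n in('side','top')}
for n,p in ps.items(): print(n,p['fov_y'],p['cx'],p['cy'],np.array(p['extrinsics']).round(3).tolist())
for q in ['centrifuge','lid_hinge','lid_front','start_key_top','release_key_top','bottle','beaker','tube_rack']:
    R={}
    for n,p in ps.items():
        r=optics.mark_of(q,p)
        for x in r[:2]: print(q,n,round(x['conf'],2),np.round(x['uv'],1),w(p,x['uv']))
        if r:R[n]=ray(p,r[0]['uv'])
    if len(R)==2: print('   tri',*tri(R['side'],R['top']))
E
```

```text
0.0 [ 0.169 -0.653  0.247] [-0.001  0.992  0.127 -0.   ] [ 0.981 -0.317 -0.858]
side 50.89692428162443 280.2384326444778 212.52185424639126 [[0.534, -0.776, 0.337, 0.291], [-0.846, -0.487, 0.219, -0.191], [-0.005, -0.401, -0.916, 1.028], [0.0, 0.0, 0.0, 1.0]]
top 49.2744664750833 274.9074389781069 194.1809561766523 [[0.027, -0.981, 0.192, 0.425], [-0.999, -0.022, 0.024, 0.009], [-0.019, -0.193, -0.981, 1.067], [0.0, 0.0, 0.0, 1.0]]
centrifuge side 0.8 [307.1 253. ] [ 0.573 -0.075  0.126]
centrifuge top 0.67 [312.9 206.5] [ 0.584 -0.047  0.131]
   tri [ 0.61  -0.057 -0.   ] 0.007705318335245922
lid_hinge side 0.96 [340.5 183. ] [ 0.646 -0.087  0.344]
lid_hinge top 0.76 [322.9 128.4] [ 0.71  -0.056  0.255]
lid_hinge top 0.4 [351.5 251.9] [ 0.491 -0.122  0.158]
   tri [ 0.738 -0.062  0.171] 0.004690484203514217
lid_front side 0.95 [332.5 172. ] [ 0.677 -0.058  0.307]
lid_front side 0.25 [309.3 254.9] [ 0.56  -0.086  0.165]
lid_front top 0.8 [328.4 137.3] [ 0.678 -0.062  0.3  ]
   tri [ 0.672 -0.06   0.319] 0.0014755279570168012
start_key_top side 0.68 [311.1 291.6] [ 0.497 -0.128  0.162]
release_key_top side 0.7 [332.  174.7] [ 0.655 -0.065  0.34 ]
release_key_top side 0.48 [288.3 275.6] [ 0.501 -0.072  0.162]
release_key_top top 0.42 [324.7 246.7] [ 0.5   -0.069  0.159]
   tri [ 0.489 -0.073  0.601] 0.09736765226026527
bottle side 0.65 [394.7 277.7] [ 0.636 -0.261  0.093]
bottle top 0.83 [399.  181.4] [ 0.649 -0.233  0.099]
   tri [ 0.682 -0.269 -0.036] 0.005026322640937289
beaker side 0.81 [252.9 199.8] [0.631 0.106 0.086]
beaker side 0.73 [342.  182.3] [ 0.65  -0.088  0.342]
beaker top 0.69 [236.6 185.6] [0.652 0.128 0.003]
   tri [0.647 0.122 0.037] 0.004509310835149266
tube_rack side 0.56 [360.1 327.6] [ 0.514 -0.251  0.041]
tube_rack top 0.66 [395.5 244.6] [ 0.518 -0.237  0.039]
   tri [ 0.525 -0.252 -0.018] 0.0057506880282294625
```

View pics/side1.png

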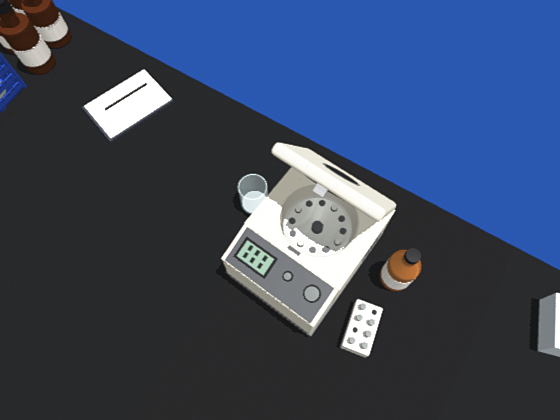

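View pics/top1.png

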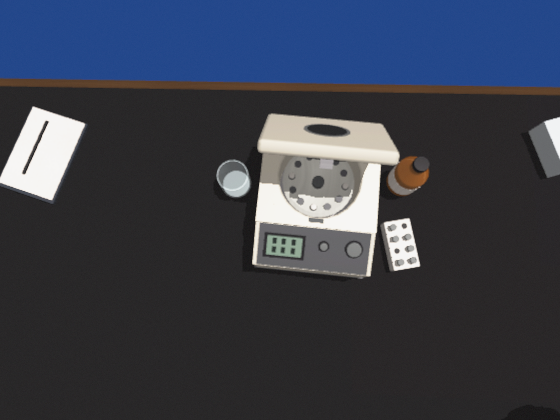

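The lid stands open. The start key is at about (312,293) in the side view and (354,250) in the top view. The release key is at (288,276) and (324,246). Next I refine the keys, yaw and lid angle.

```bash
python3 - <<'E'
from h import *
np.set_printoptions(precision=4,suppress=True)
ps={n:cap(n) for n in('side','top')}
C={'side':[(312,293),(288,276)],'top':[(354,250),(324,246)]}
tiles=[]
pts={}
for n,p in ps.items():
    g=cv2.cvtColor(p['color'],cv2.COLOR_RGB2GRAY)
    for k,(u,v) in enumerate(C[n]):
        t=cv2.resize(p['color'][v-16:v+17,u-16:u+17],(396,396),interpolation=cv2.INTER_CUBIC)
        t=np.ascontiguousarray(t[:,:,::-1])
        gg=cv2.GaussianBlur(cv2.cvtColor(t,cv2.COLOR_BGR2GRAY),(0,0),6)
        r=(60,130) if k==0 else (30,75)
        c=cv2.HoughCircles(gg,cv2.HOUGH_GRADIENT,1,300,param1=40,param2=12,minRadius=r[0],maxRadius=r[1])
        if c is not None:
            x,y,rr=c[0,0];cv2.circle(t,(int(x),int(y)),int(rr),(0,0,255),1)
            uv=(u-16+(x+.5)/12-.5,v-16+(y+.5)/12-.5);pts[n,k]=uv;print(n,k,uv,rr/12,w(p,uv))
        tiles.append(cv2.resize(t,(290,290)))
cv2.imwrite('pics/k.png',np.vstack([np.hstack(tiles[:2]),np.hstack(tiles[2:])]))
for k in(0,1):
    print(k,*tri(ray(ps['side'],pts['side',k]),ray(ps['top'],pts['top',k])))
# point clouds: lid
for n,p in ps.items():
    v,u=np.mgrid[0:420,0:560];E=np.array(p['extrinsics']);d=p['depth']
    X=np.stack([(u-p['cx'])/f(p)*d,(v-p['cy'])/f(p)*d,d],-1)@E[:3,:3].T+E[:3,3]
    m=(d>0)&(X[...,0]>.4)&(X[...,0]<.85)&(abs(X[...,1]+.06)<.16)
    lid=X[m&(X[...,2]>.215)]
    print(n,len(lid),lid.min(0),lid.max(0))
    c=lid[abs(lid[:,1]+.06)<.05]
    for z in np.arange(.22,.37,.02):
        s=c[abs(c[:,2]-z)<.01]
        if len(s): print(' z',round(z,2),len(s),np.percentile(s[:,0],[2,50,98]))
    y=lid[lid[:,2]>.3]
    # front (highest) edge orientation
    h=X[m&(abs(X[...,2]-.165)<.006)]; 
    if len(h)>50: print(' housing top z',np.median(h[:,2]),h.min(0),h.max(0),cv2.minAreaRect(h[:,:2].astype(np.float32)))
E
```

```text
side 0 (np.float32(311.25), np.float32(293.16666)) 7.316667 [ 0.4952 -0.1297  0.16  ]
side 1 (np.float32(287.08334), np.float32(275.75)) 3.6166668 [ 0.4997 -0.0703  0.1606]
top 0 (np.float32(358.5), np.float32(253.16667)) 9.95 [ 0.4888 -0.1359  0.156 ]
top 1 (np.float32(323.41666), np.float32(246.25)) 3.7416668 [ 0.5003 -0.0665  0.1604]
0 [ 0.4873 -0.1312  0.1897] 0.002136576723104918
1 [ 0.502  -0.068   0.1477] 0.0017110210449327208
side 3071 [ 0.6171 -0.1848  0.2151] [0.7447 0.0547 0.3462]
 z 0.22 36 [0.7268 0.7346 0.7411]
 z 0.24 46 [0.7155 0.7221 0.7304]
 z 0.26 64 [0.7006 0.7088 0.7161]
 z 0.28 75 [0.6869 0.6956 0.7039]
 z 0.3 93 [0.6738 0.6824 0.69  ]
 z 0.32 249 [0.6177 0.6311 0.6751]
 z 0.34 828 [0.6293 0.6409 0.6589]
 housing top z 0.16517194813407632 [ 0.4835 -0.189   0.159 ] [0.7428 0.0659 0.1709] ((0.6208888292312622, -0.05922022461891174), (0.2408004254102707, 0.26310834288597107), 85.55701446533203)
top 4958 [ 0.6168 -0.1777  0.2151] [0.7438 0.0597 0.3456]
 z 0.22 103 [0.7251 0.7317 0.7386]
 z 0.24 151 [0.7111 0.7201 0.7288]
 z 0.26 167 [0.6993 0.7073 0.7156]
 z 0.28 206 [0.6837 0.6934 0.7019]
 z 0.3 218 [0.6711 0.6801 0.6882]
 z 0.32 414 [0.6182 0.6606 0.674 ]
 z 0.34 980 [0.6295 0.6421 0.6584]
 housing top z 0.1635844572943287 [ 0.4888 -0.1781  0.159 ] [0.6859 0.0712 0.1695] ((0.5870252847671509, -0.052655309438705444), (0.2404397875070572, 0.18353791534900665), 85.66201782226562)
```

View pics/k.png

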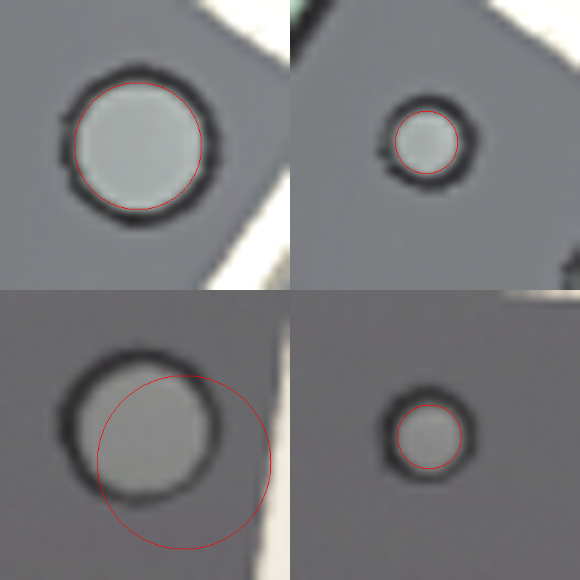

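Request:
send_rows --series '[[[0, 0, -5, 0, 0, 0, 0], [0, 0, -5, 0, 0, 0, 0], [0, 0, -5, 0, 0, 0, 0], [0, 0, -5, 0, 0, 0, 0], [0, 0, -5, 0, 0, 0, 0]]]'

```text
time: 1.5
position: [0.1694, -0.6529, 0.5008]
ee_rot: [0.0, 0.992, 0.127, 0.0]
force: [0.8, -0.2, -0.2]
opening: 0.012
gripper_force: 0.0
```

Request:
send_rows --series '[[[0, 0, 0, 0, 0, 0.11, 0], [0, 0, 0, 0, 0, 0.11, 0], [0, 0, 0, 0, 0, 0.11, 0], [2.4, -3.1, 0, 0, 0, 0, 0], [2.4, -3.1, 0, 0, 0, 0, 0], [2.4, -3.1, 0, 0, 0, 0, 0], [2.4, -3.1, 0, 0, 0, 0, 0], [2.4, -3.1, 0, 0, 0, 0, 0], [2.4, -3.1, 0, 0, 0, 0, 0], [2.4, -3.1, 0, 0, 0, 0, 0], [2.4, -3.1, 0, 0, 0, 0, 0], [2.4, -3.1, 0, 0, 0, 0, 0]]]'

```text
time: 2.7
position: [0.4069, -0.3902, 0.4986]
ee_rot: [0.0, 0.999, -0.038, 0.0]
force: [1.3, -0.2, 0.1]
opening: -0.0002
gripper_force: 0.0
```

Request:
send_rows --series '[[[2.4, -3.1, 0, 0, 0, 0, 0], [2.4, -3.1, 0, 0, 0, 0, 0], [2.4, -3.1, 0, 0, 0, 0, 0], [2.4, -3.1, 0, 0, 0, 0, 0], [2.4, -3.1, 0, 0, 0, 0, 0], [2.4, -3.1, 0, 0, 0, 0, 0], [2.4, -3.1, 0, 0, 0, 0, 0], [2.4, -3.1, 0, 0, 0, 0, 0], [2.4, -3.1, 0, 0, 0, 0, 0], [2.4, -3.1, 0, 0, 0, 0, 0], [2.4, -3.1, 0, 0, 0, 0, 0], [0, 0, 0, 0, 0, 0, 0]]]'

```text
time: 3.9
position: [0.6975, -0.0653, 0.4959]
ee_rot: [-0.002, 0.999, -0.034, -0.001]
force: [-0.9, 0.5, -0.4]
opening: -0.0005
gripper_force: 0.0
```

Request:
send_rows --series '[[[0, 0, 4, 0, 0, 0, 0], [0, 0, 4, 0, 0, 0, 0], [0, 0, 4, 0, 0, 0, 0], [0, 0, 3, 0, 0, 0, 0], [-0.5, 0, 0.2, 0, 0, 0, 0], [-0.5, 0, 0.2, 0, 0, 0, 0], [-0.5, 0, 0.2, 0, 0, 0, 0], [-0.5, 0, 0.1, 0, 0, 0, 0], [-0.6, 0, 0.3, 0, 0, 0, 0], [-0.6, 0, 0.3, 0, 0, 0, 0], [0, 0, 0, 0, 0, 0, 0]]]'

```text
time: 5.0
position: [0.6628, -0.0691, 0.336]
ee_rot: [0.0, 0.999, -0.038, 0.0]
force: [0.9, 0.4, -0.2]
opening: 0.0
gripper_force: 0.3
```

```bash
python3 - <<'E'
from h import *
a=cap('side')['color'][100:310,200:460];b=cap('top')['color'][80:290,200:460]
im=np.hstack([cv2.resize(x,(390,315),interpolation=cv2.INTER_CUBIC) for x in(a,b)])
cv2.imwrite('pics/c1.png',im[:,:,::-1]);print(status.read_state()['force'])
E
```

```text
[ 0.3699557  -0.09725546  0.78361269]
```

View pics/c1.png

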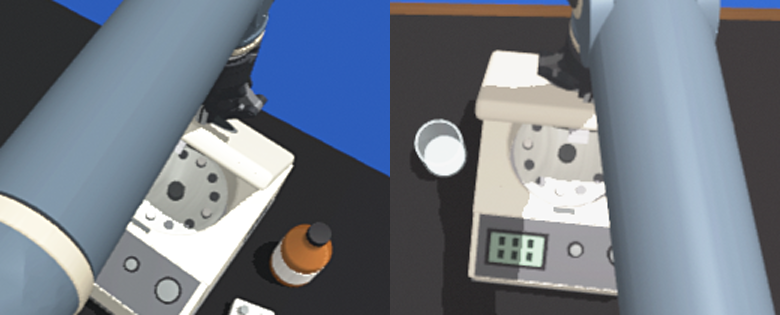

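The gripper's fingertips sit at the outer face near the front edge, clear of the bottle and beaker. I'm starting the arc.

Request:
send_rows --series '[[[-0.7, 0, 0.7, 0, 0, 0, 0], [-0.7, 0, 0.7, 0, 0, 0, 0], [-0.8, 0, 0.75, 0, 0, 0, 0], [-0.8, 0, 0.75, 0, 0, 0, 0], [-0.8, 0, 0.75, 0, 0, 0, 0], [-0.65, 0, 0.9, 0, 0, 0, 0], [-0.65, 0, 0.9, 0, 0, 0, 0], [-0.65, 0, 0.9, 0, 0, 0, 0]]]'

```text
time: 5.9
position: [0.6055, -0.0648, 0.2708]
ee_rot: [-0.0, 0.999, -0.038, 0.0]
force: [1.7, -0.5, 1.0]
opening: 0.0
gripper_force: 0.7
```

Request:
send_rows --series '[[[-0.46, 0, 1.0, 0, 0, 0, 0], [-0.46, 0, 1.0, 0, 0, 0, 0], [-0.46, 0, 1.0, 0, 0, 0, 0], [-0.25, 0, 0.8, 0, 0, 0, 0], [-0.25, 0, 0.8, 0, 0, 0, 0], [-0.2, 0, 0.6, 0, 0, 0, 0], [0, 0, 0, 0, 0, 0, 0]]]'

```text
time: 6.6
position: [0.5844, -0.0634, 0.2186]
ee_rot: [0.0, 0.999, -0.038, -0.001]
force: [-0.5, -0.0, -0.3]
opening: 0.0001
gripper_force: 0.0
```

Request:
send_rows --series '[[[0, 0, 0.3, 0, 0, 0, 0], [0, 0, 0.3, 0, 0, 0, 0], [0, 0, 0.2, 0, 0, 0, 0]]]'

```text
time: 6.9
position: [0.5853, -0.0633, 0.2117]
ee_rot: [0.0, 0.999, -0.038, -0.0]
force: [-1.4, 0.3, 1.5]
opening: -0.0001
gripper_force: 0.4
```

Request:
send_rows --series '[[[0, 0, 0.2, 0, 0, 0, 0], [0, 0, 0, 0, 0, 0, 0]]]'

```text
time: 7.1
position: [0.5853, -0.0633, 0.2111]
ee_rot: [0.0, 0.999, -0.038, 0.0]
force: [-3.1, 0.5, 7.3]
opening: 0.0001
gripper_force: 3.6
```

Request:
send_rows --series '[[[0, 0, 0.1, 0, 0, 0, 0], [0, 0, 0, 0, 0, 0, 0]]]'

```text
time: 7.3
position: [0.5853, -0.0633, 0.211]
ee_rot: [0.0, 0.999, -0.038, 0.0]
force: [-5.3, -0.1, 12.1]
opening: 0.0
gripper_force: 6.0
```

Request:
send_rows --series '[[[0, 0, -1, 0, 0, 0, 0], [0, 0, -3, 0, 0, 0, 0], [-1, 3, -3, 0, 0, 0, 0], [-1, 4, -1, 0, 0, 0, 0], [-1, 4.5, 0, 0, 0, 0, 0], [0, 4.5, 0, 0, 0, 0, 0], [0, 4.5, 0, 0, 0, 0, 0], [0, 4.5, 0, 0, 0, 0, 0], [0, 4.5, 0, 0, 0, 0, 0], [0, 0, 0, 0, 0, 0, 0]]]'

```text
time: 8.3
position: [0.53, -0.364, 0.2882]
ee_rot: [0.002, 0.999, -0.044, -0.001]
force: [-0.5, 0.3, 0.0]
opening: -0.0001
gripper_force: 0.0
```

```bash
python3 - <<'E'
from h import *
np.set_printoptions(precision=4,suppress=True)
P={n:cap(n) for n in('side','top')}
for n,p in P.items():
    v,u=np.mgrid[0:420,0:560];E=np.array(p['extrinsics']);d=p['depth']
    X=np.stack([(u-p['cx'])/f(p)*d,(v-p['cy'])/f(p)*d,d],-1)@E[:3,:3].T+E[:3,3]
    m=(d>0)&(X[...,0]>.56)&(X[...,0]<.72)&(abs(X[...,1]+.06)<.09)&(X[...,2]<.23)&(X[...,2]>.18)
    L=X[m];A=np.c_[L[:,0]-.57,L[:,1]+.06,np.ones(len(L))]
    print(n,len(L),'slope/z@front',np.linalg.lstsq(A,L[:,2],rcond=None)[0])
    for q in('start_key_top','release_key_top'):
        for r in optics.mark_of(q,p)[:2]: print(q,n,round(r['conf'],2),np.round(r['uv'],1),w(p,r['uv']))
print(w(P['top'],(353.7,249.1)),tri(ray(P['side'],(311.25,293.17)),ray(P['top'],(353.7,249.1))))
im=np.hstack([cv2.resize(x,(390,315),interpolation=cv2.INTER_CUBIC) for x in(P['side']['color'][130:340,200:460],P['top']['color'][80:290,200:460])])
cv2.imwrite('pics/c2.png',im[:,:,::-1])
E
```

```text
side 6208 slope/z@front [ 0.0008 -0.0014  0.1948]
start_key_top side 0.6 [310.5 291.8] [ 0.4967 -0.127   0.1603]
release_key_top side 0.47 [288.7 277.9] [ 0.4979 -0.0752  0.1592]
release_key_top side 0.21 [313.4 293. ] [ 0.4975 -0.1332  0.1611]
top 7292 slope/z@front [-0.0009  0.0009  0.1932]
start_key_top top 0.44 [354.7 249.7] [ 0.4952 -0.128   0.159 ]
release_key_top top 0.49 [327.1 243.2] [ 0.5069 -0.0741  0.1555]
[ 0.4963 -0.126   0.1593] (array([ 0.4978, -0.1283,  0.1465]), np.float64(0.0012995162833487192))
```

View pics/c2.png

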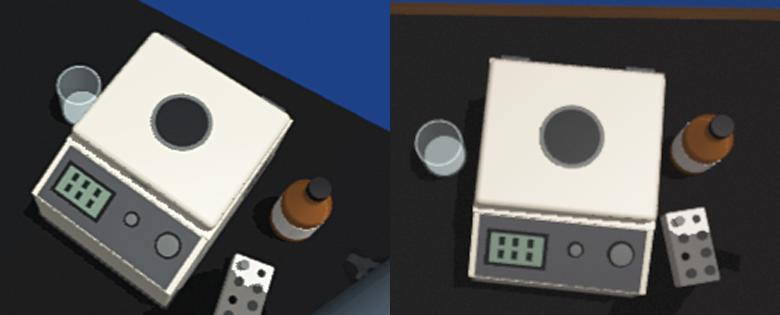

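The lid is flat at 194 mm (slope under 0.001 rad), so it is shut. The start key is at about (167,245) in the left tile and (620,254) in the right. Nothing else has moved. Next I tilt the tool square to the panel.

Request:
send_rows --series '[[[0, 0, 0, 0, 0.116, 0, 0], [0, 0, 0, 0, 0.116, 0, 0], [0, 0, 0, 0, 0.117, 0, 0], [0, -3, 0, 0, 0, 0, 0], [0, -4, 0, 0, 0, 0, 0], [0, -4, 0, 0, 0, 0, 0], [0, -4, 0, 0, 0, 0, 0], [0, -4, 0, 0, 0, 0, 0], [0, -3, 0, 0, 0, 0, 0], [0, 0, 0, 0, 0, 0, 0], [0, 0, 0, 0, 0, 0, 0]]]'

```text
time: 9.7
position: [0.5498, -0.134, 0.2893]
ee_rot: [0.007, 0.984, -0.036, 0.174]
force: [0.6, -0.9, 0.2]
opening: 0.0003
gripper_force: 0.0
```

```bash
cat > k.py <<'E'
from h import *
from scipy.spatial.transform import Rotation as R
np.set_printoptions(precision=4,suppress=True)
s=status.read_state();q=s['ee_rot'];r=R.from_quat([q[1],q[2],q[3],q[0]])
n=np.array([-.341,-(-.026),.940]);K=np.array([.496,-.128,.160])
print(s['time'],s['position'],'z',r.as_matrix()[:,2],'tool-frame tip->key cm',100*(r.inv().apply(K-np.array(s['position']))-[0,0,.017]),s['force'],s['q'])
E
python3 k.py
```

```text
9.7 [ 0.5498 -0.134   0.2893] z [ 0.3417 -0.0255 -0.9395] tool-frame tip->key cm [-9.5127 -0.2194  8.5932] [ 0.551  -0.8726  0.1515] [ 0.5582  0.1318 -0.4096  1.9546  0.0347  0.7175 -1.5042]
```

Request:
send_rows --series '[[[-2.4, -0.1, 1, 0, 0, 0, 0], [-2.4, -0.1, 1, 0, 0, 0, 0], [-2.4, 0, 1.5, 0, 0, 0, 0], [-2.3, 0, 1.5, 0, 0, 0, 0], [0, 0, 1, 0, 0, 0, 0], [0, 0, 0, 0, 0, 0, 0], [0, 0, 0, 0, 0, 0, 0]]]'

```text
time: 10.4
position: [0.4831, -0.1291, 0.201]
ee_rot: [0.007, 0.984, -0.038, 0.175]
force: [0.4, -0.5, -0.0]
opening: -0.0001
gripper_force: 0.0
```

```bash
python3 k.py
```

```text
10.4 [ 0.4831 -0.1291  0.201 ] z [ 0.3432 -0.0264 -0.9389] tool-frame tip->key cm [-0.2077 -0.2127  2.5888] [ 0.4323 -0.5093 -0.0061] [ 0.5822  0.1278 -0.4079  2.1931  0.028   0.4817 -1.4837]
```

Request:
send_rows --series '[[[-0.1, -0.1, 0.5, 0, 0, 0, 0], [-0.1, -0.1, 0.5, 0, 0, 0, 0], [0, 0, 0.5, 0, 0, 0, 0], [0, 0, 0.5, 0, 0, 0, 0], [0, 0, 0.3, 0, 0, 0, 0], [0, 0, 0, 0, 0, 0, 0]]]'

```text
time: 11.0
position: [0.4874, -0.1269, 0.1771]
ee_rot: [0.006, 0.984, -0.037, 0.173]
force: [-0.3, -0.6, -0.0]
opening: 0.0002
gripper_force: 0.0
```

Request:
send_rows --series '[[[0, 0, 0.2, 0, 0, 0, 0], [0, 0, 0.1, 0, 0, 0, 0], [0, 0, 0, 0, 0, 0, 0]]]'

```text
time: 11.3
position: [0.4886, -0.1272, 0.175]
ee_rot: [0.007, 0.984, -0.038, 0.174]
force: [-1.0, 0.8, 1.2]
opening: -0.0
gripper_force: 0.6
```

Request:
send_rows --series '[[[0, 0, 0.1, 0, 0, 0, 0], [0, 0, 0.1, 0, 0, 0, 0], [0, 0, 0, 0, 0, 0, 0]]]'

```text
time: 11.6
position: [0.4893, -0.1272, 0.1731]
ee_rot: [0.007, 0.984, -0.037, 0.174]
force: [-0.1, 0.9, 1.8]
opening: -0.0001
gripper_force: 1.1
```

```bash
python3 k.py
```

```text
11.6 [ 0.4893 -0.1272  0.1731] z [ 0.3414 -0.0262 -0.9395] tool-frame tip->key cm [ 0.1828  0.0266 -0.2396] [-0.0807  0.9257  1.835 ] [ 0.5472  0.1814 -0.3895  2.2121  0.0865  0.4144 -1.5445]
```

Request:
send_rows --series '[[[0, 0, 0.1, 0, 0, 0, 0], [0, 0, 0.1, 0, 0, 0, 0], [0, 0, 0, 0, 0, 0, 0]]]'

```text
time: 11.9
position: [0.4898, -0.1273, 0.1717]
ee_rot: [0.007, 0.984, -0.037, 0.174]
force: [-4.6, 0.5, 8.4]
opening: 0.0
gripper_force: 5.3
```

Request:
send_rows --series '[[[0, 0, 0.1, 0, 0, 0, 0], [0, 0, 0.1, 0, 0, 0, 0], [0, 0, 0, 0, 0, 0, 0]]]'

```text
time: 12.2
position: [0.4901, -0.1273, 0.1713]
ee_rot: [0.007, 0.984, -0.037, 0.173]
force: [-17.0, 3.5, 27.9]
opening: -0.0002
gripper_force: 16.0
```

Request:
send_rows --series '[[[0, 0, -0.5, 0, 0, 0, 0], [0, 0, -1.5, 0, 0, 0, 0], [0, 0, -3, 0, 0, 0, 0], [0, 1, -4, 0, 0, 0, 0], [1, 4, 0, 0, 0, 0, 0], [1, 4, 0, 0, 0, 0, 0], [1, 4, 0, 0, 0, 0, 0], [1, 4, 0, 0, 0, 0, 0], [1, 4, 0, 0, 0, 0, 0], [0, 4, 0, 0, 0, 0, 0], [0, 0, 0, 0, 0, 0, 0], [0, 0, 0, 0, 0, 0, 0]]]'

```text
time: 13.4
position: [0.4869, -0.3785, 0.2698]
ee_rot: [0.006, 0.984, -0.039, 0.173]
force: [0.7, 0.3, -1.5]
opening: 0.0001
gripper_force: 0.0
```

```bash
python3 - <<'E'
from h import *
np.set_printoptions(precision=4,suppress=True)
P={n:cap(n) for n in('side','top')}
for n,uv in(('side',(311.25,293.17)),('top',(353.7,249.1)),('side',(287.1,275.7)),('top',(323.4,246.2)),('side',(320,215)),('top',(325,200))): print(n,w(P[n],uv))
print(status.read_state()['joint_vel'])
im=np.hstack([cv2.resize(x,(390,315),interpolation=cv2.INTER_CUBIC) for x in(P['side']['color'][130:340,200:460],P['top']['color'][80:290,200:460])])
cv2.imwrite('pics/c3.png',im[:,:,::-1])
E
```

```text
side [ 0.4953 -0.1296  0.1595]
top [ 0.4963 -0.1261  0.159 ]
side [ 0.4998 -0.0703  0.1606]
top [ 0.5005 -0.0665  0.1593]
side [ 0.6358 -0.0647  0.1959]
top [ 0.5868 -0.0662  0.1937]
[-0.01   -0.0125 -0.0103  0.0027 -0.0001 -0.0022  0.0014]
```

View pics/c3.png

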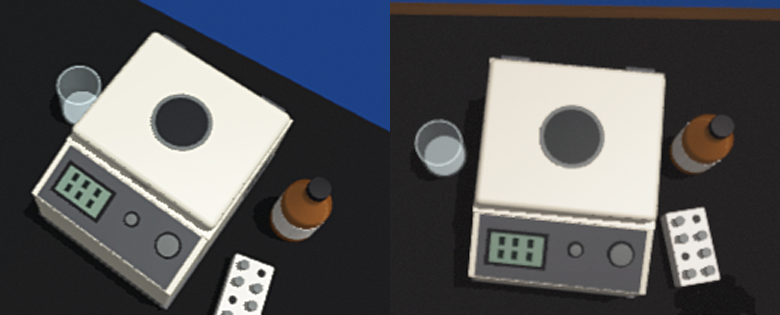

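The lid is shut and both keys are out: start at (167,245) and release at (131,219) in the left tile. The bottle, beaker and rack have not moved, so I'm handing in.

```bash
python3 -c "
from cell import job;print(job.finish_job())"
```

```text
the job is handed in; nothing more can be done
None
```

The lid was pushed fully shut, then the start key was pressed right in and sprang back, with everything else untouched; the job was handed in at about 13.5 s, and no verdict came back.

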